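# Make up two soldering kits in their trays

### The arm

A 6-joint arm with a two-finger parallel gripper is mounted at the origin on a cart in front of the work surface, level with it; the furniture and walls round the work are solid. World frame = base frame: x ahead of the robot, y to its left, z up, the work surface at z = 0. Lengths are in m, angles in rad, forces in N, time in s.
With the tool pointing down it reaches from about 0.425 to 0.95 m from the base axis. Payload 3.5 kg.
Tool frame: the origin (TCP) lies midway between the tips of the shut fingers; the grasp point (between the pads) lies 19 mm behind it (ctrl.pinch_z is the distance from the TCP to the grasp point, in m); z points along the fingers, y is the line along which they close (so a half turn about z gives the same grasp; the last joint's range is limited). The gripper opens to 85 mm and grips with 20 to 120 N. Pads are 22 mm wide; open, the fingers measure 114 mm over their backs; the gripper's body (76 mm by 85 mm) begins 54 mm behind the grasp point. The pads swing forward as they close: fully open they stand 13 mm farther back than shut.
Start: joints at [1.075, 0.286, 1.577, -0, 1.279, -0.15], TCP at [0.229, 0.635, 0.231] pointing down, gripper open.
Joint ranges: [-2.77, 2.77], [-0.9, 2.22], [0.21, 2.48], [-1.53, 4.67], [0.24, 2.81], [-2.84, 2.84]. Speed limits (rad/s): [2.79, 2.79, 3.14, 3.14, 3.14, 3.14].

### API

Orientations are given as a unit quaternion [x, y, z, w].
In Python, from plant import get_state, viewer, sign_off, ctrl gives the robot as it stands. The module is installed in compiled form; this text tells all that it offers.
- The arm moves only by the shell command python3 -m handwheel 'ROWS' [FORCE]. ROWS is JSON, a list that holds one entry, the list of rows, each a list of 5 numbers: the finger opening in m, from 0 to 0.0854, then the shift along the tool's x, y, z in m, then the turn about the tool's z in degrees. In form: [[[claw, x, y, z, spin], ...]]. A call has 1 to 12 rows; each row shifts and turns the commanded pose from where the row before left it, along the tool's axes as they then stand; what a row does not reach is not made up. A row lasts 1/12 s, in which the tool goes at most 41.7 mm and 7.16 degrees, less where a joint would pass 70% of its speed; a pose out of reach is approached as far as the arm can. A call is refused whole if a number of a shift passes 0.0417 or a number of a turn 7.16, either way. A call with a gripper value outside its range is refused whole. The fingers move at their own pace and stop on an object; FORCE is the grip in N (left out, the last holds). Time passes only in rows, so rows that do not move let the fingers close. It gives the time, the measured TCP pose, the force, the opening and the grip force at its end, in the units of the state.
- get_state(): the state, without advancing time (a new reading comes with each control period).
- viewer.read_camera(name): name is "side" or "top"; returns the picture (420x560x3 uint8, blue, green, red); there is no depth.
- viewer.camera_params(name): a dict with "fov_y" (degrees; the focal length in pixels is half the picture's height over the tangent of half this angle, whatever the lens; pixels are square), "cx", "cy" (the principal point, pixels), "k1" (the pictures are not rectified: a ray, as slopes to the right and down, at radius r is drawn at 1 + k1 r^2 times it, then the intrinsics apply), "xyz" and "attitude" of the camera in the world. Camera axes: x right, y up, looking along -z (the intrinsics and any distortion apply to the point x, -y, -z); pixel columns grow to the right and rows downward; lengths in m; the calibration is good to about 2 mm. A picture is of the moment at which its call begins. camera_params takes no time and is no camera call.
- sign_off(): hands the job in; it is judged then, once.
Trained networks look in the newest picture that a camera, given by its name, has taken for a name from the list of things; names that differ only in an ending like _2 or _b are one class to them, and where a whole thing is asked for, a point or a joint stands for the part that bears it (a point fixed in the world has none). Each returns a list of dicts, best first, with "confidence" (0 to 1); they miss things now and then, are a little off and sometimes report something else, mostly with a low value. They report only what shows in the picture. A call takes as long as a camera call.
- viewer.look_for(camera, name): "extent" ([left, top, width, height] as shares, 0 to 1, of the picture: columns of its width, rows of its height, round what is visible of it).
- viewer.outline_of(camera, name): "mask" (420x560 bool, what is visible of it) and "extent" ([left, top, width, height] as shares, 0 to 1, of the picture: columns of its width, rows of its height, round what is visible of it).
- viewer.pinpoint(camera, name): "xy" ([column, row] as shares, 0 to 1, of the picture: columns of its width, rows of its height: a listed point, or the origin of a listed thing).
The state is a dict: "time": time; "qpos": joint angles; "dq": joint speeds; "joint_efforts": joint torques, N m; "eef_pos": TCP position; "tcp_rot": TCP orientation; "contact_force": force on the tool from outside, world axes, zero at the start; "wrist_torque": the same for the moment, N m; "opening": opening from 0.0 (shut) to 1.0 (fully open); "finger_force": force on a finger pad.
Only numpy, scipy, OpenCV 4.12 (cv2) and the standard library are available. Lean on these libraries where they do the work, as an engineer would, in place of code of your own. Each camera call takes 0.05 s, during which the arm holds its last target. There are 200 camera calls.

### The job

Make up two kits from the stock standing close together on the right of the bench. Put the narrow solder reel and the flux tin in the tray with two pockets, and the tape roll, the squeeze bottle and the tip case in the tray with three pockets, the bottle in its middle pocket: one thing to a pocket, lying flat or standing upright on the pocket floor, about the middle. The wide solder reel is not needed: leave it standing where it is.

Things in the scene. Friction and masses are not known exactly. Their poses are not given: they have to be found in the camera images.
- narrow_reel: the narrower, taller of two reels of solder wire, standing on end: flanges 52 mm across (3 mm thick, at the bottom and the top), wound core 39 mm across, 60 mm high, 0.42 kg. Origin at the centre of its underside, z up. Can be gripped across the top flange
- wide_reel: the wider, lower of the two solder reels, standing on end: flanges 62 mm across, 52 mm high. To be left alone. Origin at the centre of its underside, z up. 
- tin: flat round flux tin with its lid on (the lid does not come off), 51 mm across, 18 mm high; the overhanging lid is its upper 8 mm. Origin at the centre of its underside, z up. 
- tape_roll: flat roll of insulating tape, 59 mm across, 18 mm high (treat it as a solid disc). Origin at the centre of its underside, z up. 
- bottle: slim squeeze bottle with a thin spout, standing: round body 34 mm across up to a height of 84 mm, 105 mm high with the spout. Origin at the centre of its underside, z up. 
- case: flat rectangular case of spare soldering tips: 40 mm along its x, 62 mm along its y, 12 mm high at the sides and 14 mm at most. Origin at the centre of its underside, z up. 
- tray_two: shallow grey kit tray, its pockets lined dark, with two square pockets side by side, 88 x 170 x 8 mm, fixed to the bench. Its origin is under its centre; x runs across it (88 mm), y along the row of pockets, z up. Floor top 3 mm and rim and partitions 8 mm above its underside; pockets 76 x 76 mm, walls 6 mm. Pocket centres at y = -41 and +41 mm
- tray_three: shallow grey kit tray, its pockets lined dark, with three square pockets in a row, 88 x 252 x 8 mm, fixed to the bench. Its origin is under its centre; x runs across it (88 mm), y along the row of pockets, z up. Floor top 3 mm and rim and partitions 8 mm above its underside; pockets 76 x 76 mm, walls 6 mm. Pocket centres at y = -82, 0 and +82 mm

How it is judged:
At the end, for the whole second after the job is handed in: Reel and tin in the two-pocket tray, tape and case in the end pockets and bottle in the middle pocket of the other: each within 14 mm of its pocket's centre along both tray axes, underside 0 to 7 mm over the tray's, within 0.06 rad of upright, at rest; wide reel upright, moved under 30 mm ((((x of narrow_reel in the frame of tray_two between -0.014 and 0.014 m and y of narrow_reel in the frame of tray_two between 0.027 and 0.055 m) and (x of tin in the frame of tray_two between -0.014 and 0.014 m and y of tin in the frame of tray_two between -0.055 and -0.027 m)) or ((x of narrow_reel in the frame of tray_two between -0.014 and 0.014 m and y of narrow_reel in the frame of tray_two between -0.055 and -0.027 m) and (x of tin in the frame of tray_two between -0.014 and 0.014 m and y of tin in the frame of tray_two between 0.027 and 0.055 m))) and z of narrow_reel in the frame of tray_two between 0 and 0.007 m and angle between each of narrow_reel, tin, tape_roll, case, bottle's own z axis and vertical below 0.06 rad and linear speed of each of narrow_reel, tin, tape_roll, case, bottle below 0.02 m/s and z of tin in the frame of tray_two between 0 and 0.007 m and (((x of tape_roll in the frame of tray_three between -0.014 and 0.014 m and y of tape_roll in the frame of tray_three between 0.068 and 0.096 m) and (x of case in the frame of tray_three between -0.014 and 0.014 m and y of case in the frame of tray_three between -0.096 and -0.068 m)) or ((x of tape_roll in the frame of tray_three between -0.014 and 0.014 m and y of tape_roll in the frame of tray_three between -0.096 and -0.068 m) and (x of case in the frame of tray_three between -0.014 and 0.014 m and y of case in the frame of tray_three between 0.068 and 0.096 m))) and z of tape_roll in the frame of tray_three between 0 and 0.007 m and z of case in the frame of tray_three between 0 and 0.007 m and x of bottle in the frame of tray_three between -0.014 and 0.014 m and y of bottle in the frame of tray_three between -0.014 and 0.014 m and z of bottle in the frame of tray_three between 0 and 0.007 m and distance of wide_reel from where it was at the start of the episode below 0.03 m and angle between wide_reel's own z axis and vertical below 0.1 rad); the robot touches nothing.
It fails at once if the wide reel is moved by more than 30 mm or tipped (distance of wide_reel from where it was at the start of the episode above 0.03 m or angle between wide_reel's own z axis and vertical above 0.3 rad).
It also fails if it takes over 128 s, if anything falls off the work surface, if the arm or the gripper's body presses on something with over 40 N, if the wrist force passes 120 N, or if a joint passes its speed limit or range.

## Working session

There is one attempt and no reset: what is moved stays moved. The work goes in short steps, Python scripts to look and compute and a shell command to move; the robot and the scene stay as the last step left them, time stands still between calls to the robot, and variables do not carry over. Pictures are saved under pics/ and viewed, at most 14 in all, crops included, and the job is handed in when it is done.

```bash
mkdir -p pics; cat > h.py <<'E'
import numpy as np, cv2
from scipy.spatial.transform import Rotation as R
from plant import get_state, viewer, ctrl
P={}
def par(c):
    if c not in P: P[c]=viewer.camera_params(c)
    return P[c]
def K(c):
    p=par(c); f=210/np.tan(np.radians(p["fov_y"])/2)
    return np.array([[f,0,p["cx"]],[0,f,p["cy"]],[0,0,1.]]), np.array([p["k1"],0,0,0,0.])
def Rc(c):
    a=np.array(par(c)["attitude"],float)
    return (R.from_quat(a).as_matrix() if a.size==4 else a.reshape(3,3))@np.diag([1,-1,-1.])
def ray(c,uv):
    k,d=K(c); n=cv2.undistortPoints(np.array(uv,float).reshape(-1,1,2),k,d).reshape(-1,2)
    return np.c_[n,np.ones(len(n))]@Rc(c).T
def at(c,uv,z):
    o=np.array(par(c)["xyz"]); r=ray(c,uv); return o+r*((z-o[2])/r[:,2])[:,None]
def proj(c,X):
    k,d=K(c); Rm=Rc(c); t=-Rm.T@np.array(par(c)["xyz"])
    return cv2.projectPoints(np.array(X,float).reshape(-1,3),cv2.Rodrigues(Rm.T)[0],t,k,d)[0].reshape(-1,2)
def st():
    s=get_state(); r=R.from_quat(s["tcp_rot"]).as_matrix()
    print("t",round(s["time"],2),"tcp",np.round(s["eef_pos"],4),"x",np.round(r[:,0],3),"y",np.round(r[:,1],3),"z",np.round(r[:,2],3),"op",round(s["opening"],3),"q",np.round(s["qpos"],2)); return s
E
python3 - <<'E'
from h import *
s=st(); print(s)
for c in("top","side"):
    im=viewer.read_camera(c); cv2.imwrite(f"pics/{c}0.png",im); print(c,par(c))
    for n in "narrow_reel wide_reel tin tape_roll bottle case tray_two tray_three".split():
        o=viewer.outline_of(c,n); p=viewer.pinpoint(c,n)
        for q in o[:2]:
            np.save(f"pics/{c}_{n}_{o.index(q) if q is o[0] else 1}.npy",q["mask"]); print(c,n,round(q["confidence"],2),np.round(np.array(q["extent"])*[560,420,560,420]),q["mask"].sum(),end=" ")
        print([(round(q["confidence"],2),np.round(np.array(q["xy"])*[560,420],1)) for q in p[:2]])
E
```

```text
t 0.0 tcp [0.2284 0.6345 0.2299] x [-0.941  0.339  0.   ] y [ 0.339  0.941 -0.002] z [-0.001 -0.002 -1.   ] op 1.001 q [ 1.08  0.29  1.58  0.    1.28 -0.15]
{'time': 0.0, 'qpos': array([ 1.07502843e+00,  2.87195528e-01,  1.57819016e+00,  2.78157890e-05,
        1.27864096e+00, -1.49972874e-01]), 'dq': array([-0.00047522,  0.00044146,  0.00021895, -0.00072174, -0.00092939,
       -0.00296457]), 'joint_efforts': array([-1.19636838e-04, -4.05999005e+01, -2.92617774e+01, -1.48796667e-04,
        5.96650323e-03,  1.08391461e-06]), 'eef_pos': array([0.22841302, 0.63446495, 0.22992017]), 'tcp_rot': array([ 1.72041213e-01,  9.85089001e-01, -1.14988810e-03, -3.98766411e-04]), 'contact_force': array([-0.57540514, -0.2953739 , -0.25402838]), 'wrist_torque': array([ 0.00043273, -0.01713958, -0.0192571 ]), 'finger_force': 0.0, 'opening': 1.0008419747803392}
top {'fov_y': 52.50983074480272, 'cx': 284.44003678219343, 'cy': 210.795346514554, 'k1': -0.08518229134922385, 'xyz': array([ 0.37026505, -0.0137838 ,  1.12998234]), 'attitude': array([ 0.04256206, -0.05407432, -0.70131134,  0.70952579])}
top 
[... 901 characters left out ...]
34. 251.  23.  33.] 534 [(0.61, array([344.3, 274.8]))]
side wide_reel 0.57 [352. 277.  27.  33.] 748 [(0.98, array([361.7, 301.1]))]
side tin 0.55 [326. 234.  21.  19.] 272 side tin 0.47 [304. 291.  14.  36.] 444 [(0.49, array([335.6, 245. ]))]
side tape_roll 0.6 [276. 280.  25.  18.] 445 [(0.89, array([284.6, 292.5]))]
side bottle 0.9 [303. 293.  18.  30.] 442 side bottle 0.45 [268. 250.  22.  26.] 347 [(0.98, array([309.8, 320.2]))]
side case 0.91 [269. 248.  24.  28.] 350 [(0.6, array([279.2, 263.6]))]
side tray_two 0.79 [219. 153.  57.  23.] 1011 [(0.89, array([245.3, 164.6])), (0.42, array([363.4, 301. ]))]
side tray_three 0.74 [219. 180.  91.  34.] 1903 [(0.72, array([264.4, 197.9]))]
```

View pics/top0.png

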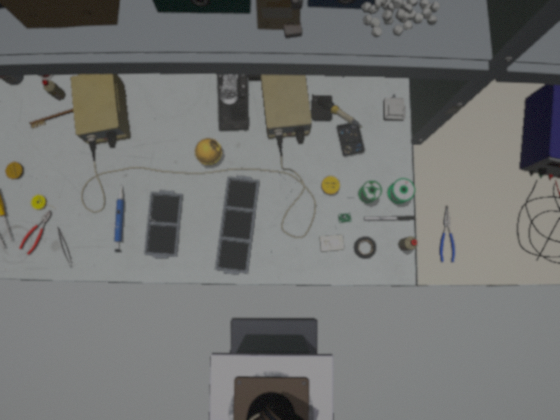

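View pics/side0.png

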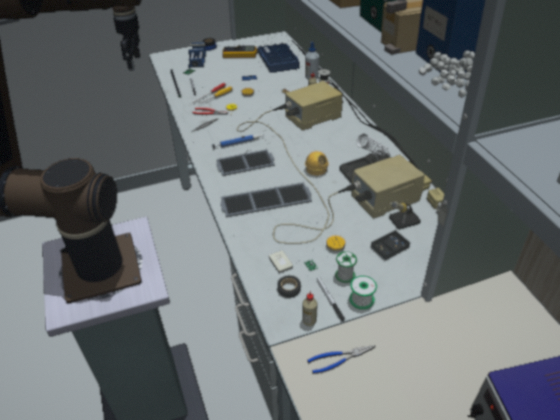

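The top view shows the tin at about (330,185), narrow reel (371,191), wide reel (402,190), case (332,242), tape (365,247) and bottle (408,243, near the right edge). Tray_two is at (163,224) and tray_three at (237,225). The side view agrees, with the tin at (336,243) and bottle at (310,310). Next I fit silhouettes in both views.

```bash
cat > fit.py <<'E'
from h import *
from scipy.optimize import minimize
import os
def cyl(*rz):
    a=np.linspace(0,2*np.pi,32,endpoint=False)
    return np.vstack([np.c_[r*np.cos(a),r*np.sin(a),0*a+z] for r,z in rz])
def box(x,y,z0,z1): return np.array([[i*x/2,j*y/2,z] for i in(-1,1) for j in(-1,1) for z in(z0,z1)])
M=dict(narrow_reel=cyl((.026,0),(.026,.06)),wide_reel=cyl((.031,0),(.031,.052)),tin=cyl((.0245,0),(.0255,.01),(.0255,.018)),
 tape_roll=cyl((.0295,0),(.0295,.018)),bottle=cyl((.017,0),(.017,.084),(.004,.105)),case=box(.04,.062,0,.012),
 tray_two=box(.088,.17,0,.008),tray_three=box(.088,.252,0,.008))
S=4
def sil(c,X):
    p=(proj(c,X)+.5)*S; h=cv2.convexHull(p.astype(np.float32)).astype(np.int32)
    m=np.zeros((420*S,560*S),np.uint8); cv2.fillConvexPoly(m,h,1); return m
def place(n,q):
    return M[n]@R.from_euler('z',q[2] if len(q)>2 else 0).as_matrix().T+[q[0],q[1],q[3] if len(q)>3 else 0]
def fit(n,masks,yaw,x0,z=0):
    big={c:cv2.resize(m.astype(np.uint8),None,fx=S,fy=S,interpolation=cv2.INTER_NEAREST) for c,m in masks.items()}
    def cost(q):
        q=list(q)+([] if yaw else [0])+[z]; t=0
        for c,b in big.items():
            s=sil(c,place(n,q)); t+=1-(s&b).sum()/max(1,(s|b).sum())
        return t/len(big)
    best=None
    for y0 in ([0,.5,1,-.5] if yaw and x0 is not None and len(x0)==2 else [None]):
        i=np.array(list(x0)+([y0] if y0 is not None else []),float)
        sx=np.vstack([i]+[i+d for d in np.diag([.008,.008,.15][:len(i)])])
        r=minimize(cost,i,method="Nelder-Mead",options=dict(initial_simplex=sx,xatol=2e-4,fatol=1e-4,maxiter=120))
        if best is None or r.fun<best.fun: best=r
    return best.x,best.fun
E
python3 - <<'E'
from fit import *
import json
ims={c:cv2.imread(f"pics/{c}0.png") for c in("top","side")}
top0=dict(narrow_reel=(369.5,195.8),wide_reel=(397.5,192.2),tin=(329.8,187.6),tape_roll=(366,245.7),bottle=(404,248),case=(333,243),tray_two=(163,224),tray_three=(237,224))
res={}
big={c:cv2.resize(ims[c],None,fx=4,fy=4,interpolation=cv2.INTER_CUBIC) for c in ims}
for n in M:
    ms={}
    for c in ims:
        f=f"pics/{c}_{n}_0.npy"
        if os.path.exists(f): ms[c]=np.load(f)
    if n=="tin":
        hsv=cv2.cvtColor(ims["top"],cv2.COLOR_BGR2HSV); m=((hsv[...,0]>12)&(hsv[...,0]<35)&(hsv[...,1]>110)); k=np.zeros_like(m); k[172:200,316:344]=1; ms["top"]=m&(k>0); print("tin px",ms["top"].sum())
    if n in("tape_roll",):
        for c in ms:
            h=cv2.findContours(ms[c].astype(np.uint8),0,2)[0]; mm=np.zeros((420,560),np.uint8); cv2.fillPoly(mm,[max(h,key=cv2.contourArea)],1); ms[c]=mm
    x0=at("top",[top0[n]],0)[0,:2]; yaw=n in("case","tray_two","tray_three")
    o=[]
    for sel in (list(ms),["top"],["side"]):
        q,f=fit(n,{c:ms[c] for c in sel if c in ms},yaw,x0); o.append((np.round(q,4).tolist(),round(f,3)))
    print(n,np.round(x0,3),o); res[n]=o[0][0]
    for c in big:
        h=cv2.convexHull(((proj(c,place(n,res[n]))+.5)*4).astype(np.float32)).astype(int); cv2.polylines(big[c],[h],True,(0,0,255),1)
json.dump(res,open("res.json","w"))
print("edge",at("top",[(415,200),(415,280),(200,280),(200,75)],0))
cv2.imwrite("pics/t1.png",big["top"][165*4:285*4,300*4:430*4]); 
a=cv2.resize(big["top"][165*4:285*4,135*4:265*4],None,fx=.7,fy=.7); b=cv2.resize(big["side"][225*4:335*4,255*4:385*4],None,fx=.8,fy=.8)
W=np.zeros((max(a.shape[0],b.shape[0]),a.shape[1]+b.shape[1],3),np.uint8); W[:a.shape[0],:a.shape[1]]=a; W[:b.shape[0],a.shape[1]:]=b
cv2.imwrite("pics/t2.png",W)
E
```

```text
narrow_reel [ 0.57  -0.262] [([0.5759, -0.2544], np.float64(0.12)), ([0.5758, -0.2553], np.float64(0.055)), ([0.5767, -0.2507], np.float64(0.14))]
wide_reel [ 0.581 -0.339] [([0.5794, -0.3386], np.float64(0.075)), ([0.5788, -0.3392], np.float64(0.049)), ([0.5797, -0.3369], np.float64(0.08))]
tin px 236
tin [ 0.591 -0.154] [([0.5961, -0.1498], np.float64(0.165)), ([0.5945, -0.1519], np.float64(0.217)), ([0.597, -0.1479], np.float64(0.094))]
tape_roll [ 0.435 -0.25 ] [([0.4309, -0.2435], np.float64(0.088)), ([0.431, -0.2449], np.float64(0.109)), ([0.4317, -0.2423], np.float64(0.047))]
bottle [ 0.429 -0.353] [([0.4399, -0.3496], np.float64(0.131)), ([0.4397, -0.3487], np.float64(0.106)), ([0.4382, -0.3541], np.float64(0.147))]
case [ 0.441 -0.162] [([0.4424, -0.1552, 0.0945], np.float64(0.09)), ([0.4425, -0.1562, 0.0892], np.float64(0.08)), ([0.4426, -0.1526, 0.0999], np.float64(0.057))]
tray_two [0.486 0.293] [([0.4853, 0.2927, 1.5362], np.float64(0.071)), ([0.487, 0.2918, 1.5263], np.float64(0.062)), ([0.4841, 0.2934, -1.5822], np.float64(0.07))]
tray_three [0.489 0.095] [([0.4885, 0.0962, 1.4568], np.float64(0.063)), ([0.489, 0.0945, 1.4636], np.float64(0.054)), ([0.4888, 0.0985, 1.4661], np.float64(0.045))]
edge [[ 0.56016984 -0.38699069  0.        ]
 [ 0.34442066 -0.38091866  0.        ]
 [ 0.33958059  0.18848342  0.        ]
 [ 0.91057657  0.21153616  0.        ]]
```

View pics/t1.png

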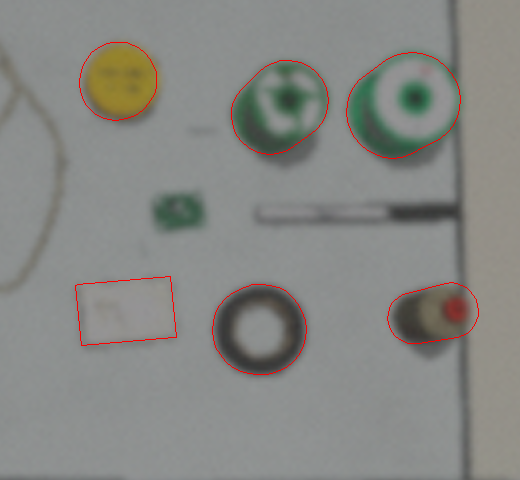

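View pics/t2.png

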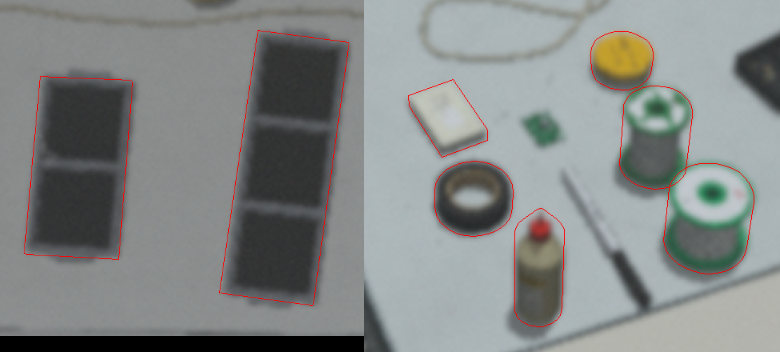

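The fits agree between the cameras to about 3 mm. I'll take the case first and turn the tool so that it closes along world x.

```bash
cat > d.py <<'E'
import sys
from h import *
s=st(); r=R.from_quat(s["tcp_rot"]).as_matrix()
t=[float(v) for v in sys.argv[1:]]
a=np.degrees(np.arctan2(r[1,1],r[0,1]))
print("closing angle",round(a,2),"grip",round(s["finger_force"],1),"F",np.round(s["contact_force"],1))
if len(t)>3: print("spin",round(a-t[3],2)); th=np.radians(t[3]); r=np.array([[-np.sin(th),np.cos(th),0],[np.cos(th),np.sin(th),0],[0,0,-1]]).T
if t: print("tool shift (after spin)",np.round(r.T@(np.array(t[:3])-s["eef_pos"]),4))
E
python3 -m handwheel '[[[0.0854,0,0,0,6.5],[0.0854,0,0,0,6.5],[0.0854,0,0,0,6.5],[0.0854,0,0,0,6.5],[0.0854,0,0,0,6.5],[0.0854,0,0,0,6.5],[0.0854,0,0,0,6.5],[0.0854,0,0,0,6.5],[0.0854,0,0,0,6.5],[0.0854,0,0,0,6.5]]]' 40
python3 -m handwheel '[[[0.0854,0,0.036,0,0],[0.0854,0,0.036,0,0],[0.0854,0,0.036,0,0],[0.0854,-0.03,0.036,0,0],[0.0854,-0.03,0.03,0,0],[0.0854,-0.035,0.03,0,0],[0.0854,-0.035,0.03,0,0],[0.0854,-0.035,0,0,0],[0.0854,-0.035,0,0,0],[0.0854,-0.035,0,0,0],[0.0854,-0.035,0,0,0],[0.0854,-0.035,0,0,0]]]'
python3 d.py 0.4424 -0.1552 0.08 5.2
```

```text
time: 2.53
eef_pos: [0.2287, 0.635, 0.2313]
tcp_rot: [0.676, 0.737, -0.0, 0.0]
contact_force: [0.2, -0.0, 0.3]
opening: 1.0
finger_force: 0.0
time: 3.53
eef_pos: [0.4782, 0.3604, 0.2314]
tcp_rot: [0.674, 0.738, 0.0, 0.0]
contact_force: [0.6, 0.8, -1.3]
opening: 1.003
finger_force: 0.0
t 3.53 tcp [0.4782 0.3604 0.2314] x [-0.09   0.996  0.   ] y [0.996 0.09  0.   ] z [ 0.  0. -1.] op 1.003 q [ 0.48  0.12  1.77 -0.    1.25  0.39]
closing angle 5.19 grip 0.0 F [ 0.6  0.8 -1.3]
spin -0.01
tool shift (after spin) [-0.5102 -0.0823  0.1514]
```

```bash

python3 -m handwheel '[[[0.0854,-0.036,-0.006,0,0],[0.0854,-0.036,-0.006,0,0],[0.0854,-0.036,-0.006,0,0],[0.0854,-0.036,-0.006,0,0],[0.0854,-0.036,-0.006,0,0],[0.0854,-0.036,-0.006,0,0],[0.0854,-0.036,-0.006,0,0],[0.0854,-0.036,-0.006,0,0],[0.0854,-0.036,-0.006,0,0],[0.0854,-0.036,-0.006,0,0],[0.0854,-0.036,-0.006,0,0],[0.0854,-0.036,-0.006,0,0]]]'
python3 -m handwheel '[[[0.0854,-0.026,-0.005,0.02,0],[0.0854,-0.026,-0.005,0.03,0],[0.0854,-0.026,0,0.03,0],[0.0854,0,0,0.03,0],[0.0854,0,0,0.03,0],[0.0854,0,0,0.01,0],[0.0854,0,0,0,0],[0.0854,0,0,0,0]]]'
python3 d.py 0.4424 -0.1552 0.001 5.2
```

```text
time: 4.53
eef_pos: [0.4451, -0.0764, 0.2318]
tcp_rot: [0.674, 0.738, 0.0, 0.001]
contact_force: [1.0, -1.2, -0.0]
opening: 1.001
finger_force: 0.0
time: 5.2
eef_pos: [0.4429, -0.1532, 0.0819]
tcp_rot: [0.674, 0.739, 0.0, 0.0]
contact_force: [-0.1, -0.7, -0.1]
opening: 1.001
finger_force: 0.0
t 5.2 tcp [ 0.4429 -0.1532  0.0819] x [-0.091  0.996 -0.   ] y [0.996 0.091 0.   ] z [ 0. -0. -1.] op 1.001 q [-0.55  0.01  2.18 -0.    0.94 -0.64]
closing angle 5.21 grip 0.0 F [-0.1 -0.7 -0.1]
spin 0.01
tool shift (after spin) [-0.0019 -0.0007  0.0809]
```

```bash

python3 -m handwheel '[[[0.0854,-0.002,-0.0007,0.02,0],[0.0854,0,0,0.02,0],[0.0854,0,0,0.02,0],[0.0854,0,0,0.015,0],[0.0854,0,0,0.006,0],[0.0854,0,0,0,0],[0.03,0,0,0,0],[0.03,0,0,0,0],[0.03,0,0,0,0],[0.03,0,0,0,0],[0.03,0,0,0,0],[0.03,0,0,0,0]]]' 40
python3 -m handwheel '[[[0.03,0,0,0,0],[0.03,0,0,0,0],[0.03,0,0,0,0],[0.03,0,0,0,0]]]'
python3 d.py 0.411 0.105 0.1 -6.3
```

```text
time: 6.2
eef_pos: [0.4432, -0.156, 0.0018]
tcp_rot: [0.674, 0.738, 0.0, 0.001]
contact_force: [-0.6, 0.7, 5.7]
opening: 0.454
finger_force: 41.4
time: 6.53
eef_pos: [0.4433, -0.156, 0.0018]
tcp_rot: [0.674, 0.738, 0.0, 0.001]
contact_force: [-1.4, 1.0, 6.4]
opening: 0.456
finger_force: 41.5
t 6.53 tcp [ 0.4433 -0.156   0.0018] x [-0.091  0.996 -0.001] y [0.996 0.091 0.002] z [ 0.002 -0.001 -1.   ] op 0.456 q [-0.55  0.17  2.2   0.    0.77 -0.65]
closing angle 5.19 grip 41.5 F [-1.4  1.   6.4]
spin 11.49
tool shift (after spin) [ 0.2559 -0.0607 -0.0982]
```

```bash

python3 -m handwheel '[[[0.03,0,0,-0.02,0],[0.03,0,0,-0.03,0],[0.03,0,0,-0.03,0],[0.03,0,0,-0.02,5.75],[0.03,0,0,0,5.75],[0.03,0.03,-0.008,0,0],[0.03,0.03,-0.008,0,0],[0.03,0.03,-0.008,0,0],[0.03,0.03,-0.008,0,0],[0.03,0.03,-0.008,0,0],[0.03,0.03,-0.008,0,0],[0.03,0.03,-0.008,0,0]]]'
python3 -m handwheel '[[[0.03,0.03,-0.004,0,0],[0.03,0.015,0,0,0],[0.03,0,0,0,0],[0.03,0,0,0,0]]]'
python3 d.py 0.411 0.105 0.009 -6.3
```

```text
time: 7.53
eef_pos: [0.4088, 0.0609, 0.1003]
tcp_rot: [0.745, 0.667, 0.0, 0.0]
contact_force: [0.7, 0.4, -0.4]
opening: 0.455
finger_force: 40.7
time: 7.87
eef_pos: [0.4102, 0.1052, 0.1002]
tcp_rot: [0.744, 0.668, -0.0, 0.0]
contact_force: [0.6, -0.3, -1.1]
opening: 0.458
finger_force: 40.7
t 7.87 tcp [0.4102 0.1052 0.1002] x [ 0.108  0.994 -0.   ] y [ 0.994 -0.108 -0.   ] z [-0. -0. -1.] op 0.458 q [ 0.01 -0.13  2.28 -0.    0.99  0.12]
closing angle -6.18 grip 40.7 F [ 0.6 -0.3 -1.1]
spin 0.12
tool shift (after spin) [-0.0001  0.0008  0.0912]
```

```bash

python3 -m handwheel '[[[0.03,0,0.001,0.025,0],[0.03,0,0,0.025,0],[0.03,0,0,0.025,0],[0.03,0,0,0.01,0],[0.03,0,0,0.006,0],[0.03,0,0,0,0],[0.03,0,0,0,0]]]'
python3 d.py 0.411 0.105 0.009 -6.3
python3 -m handwheel '[[[0.06,0,0,0,0],[0.06,0,0,0,0],[0.06,0,0,0,0],[0.06,0,0,-0.01,0],[0.06,0,0,-0.02,0],[0.08,0,0,-0.03,0],[0.0854,0,0,-0.03,0],[0.0854,0,0,0,0]]]'
python3 d.py 0.4309 -0.2437 0.1 0
```

```text
time: 8.45
eef_pos: [0.4123, 0.1042, 0.01]
tcp_rot: [0.745, 0.667, 0.0, 0.0]
contact_force: [0.8, -0.1, -0.5]
opening: 0.455
finger_force: 40.7
t 8.45 tcp [0.4123 0.1042 0.01  ] x [0.111 0.994 0.   ] y [ 0.994 -0.111  0.001] z [ 0.001 -0.    -1.   ] op 0.455 q [ 0.01  0.06  2.31 -0.    0.77  0.12]
closing angle -6.36 grip 40.7 F [ 0.8 -0.1 -0.5]
spin -0.06
tool shift (after spin) [ 0.0007 -0.0014  0.001 ]
time: 9.12
eef_pos: [0.4161, 0.1049, 0.1064]
tcp_rot: [0.745, 0.667, 0.005, 0.004]
contact_force: [0.6, -0.2, 0.7]
opening: 1.0
finger_force: 0.0
t 9.12 tcp [0.4161 0.1049 0.1064] x [0.109 0.994 0.002] y [ 0.994 -0.109  0.013] z [ 0.013  0.    -1.   ] op 1.0 q [ 0.01 -0.13  2.27 -0.    0.99  0.12]
closing angle -6.28 grip 0.0 F [ 0.6 -0.2  0.7]
spin -6.28
tool shift (after spin) [-0.3486  0.0148  0.0064]
```

```bash

python3 -m handwheel '[[[0.0854,0,0,0,-6.3],[0.0854,-0.035,0.0015,0,0],[0.0854,-0.035,0.0015,0,0],[0.0854,-0.035,0.0015,0,0],[0.0854,-0.035,0.0015,0,0],[0.0854,-0.035,0.0015,0,0],[0.0854,-0.035,0.0015,0,0],[0.0854,-0.035,0.0015,0,0],[0.0854,-0.035,0.0015,0,0],[0.0854,-0.035,0.0015,0,0],[0.0854,-0.033,0.0013,0,0],[0.0854,0,0,0,0]]]'
python3 -m handwheel '[[[0.0854,0,0,0,0],[0.0854,0,0,0,0]]]'
python3 d.py 0.4309 -0.2437 0.002 0
python3 - <<'E'
from fit import *
im=viewer.read_camera("top"); cv2.imwrite("pics/top1.png",im); cv2.imwrite("pics/t3.png",cv2.resize(im[160:290,200:440],None,fx=3.3,fy=3.3))
for o in viewer.outline_of("top","case")[:1]: print(o["confidence"],fit("case",{"top":o["mask"]},True,[.41,.105],.003))
E
```

```text
time: 10.12
eef_pos: [0.4271, -0.2489, 0.101]
tcp_rot: [0.709, 0.705, -0.0, 0.003]
contact_force: [-0.4, -0.2, 0.8]
opening: 1.001
finger_force: 0.0
time: 10.28
eef_pos: [0.4258, -0.2428, 0.0992]
tcp_rot: [0.707, 0.707, 0.0, -0.001]
contact_force: [-0.8, -0.1, -0.7]
opening: 1.003
finger_force: 0.0
t 10.28 tcp [ 0.4258 -0.2428  0.0992] x [0.001 1.    0.001] y [ 1.    -0.001 -0.001] z [-0.001  0.001 -1.   ] op 1.003 q [-0.73  0.03  2.12  0.    0.98 -0.73]
closing angle -0.03 grip 0.0 F [-0.8 -0.1 -0.7]
spin -0.03
tool shift (after spin) [-0.0009  0.0051  0.0972]
0.73 (array([ 0.41329427,  0.10370033, -0.10454135]), np.float64(0.07399507793273175))
```

View pics/t3.png

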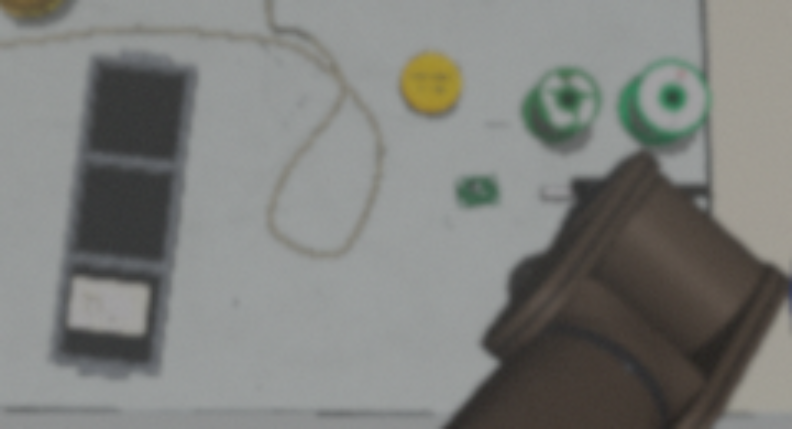

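The case lies flat in the near pocket, at about (110,305) in the crop and some 6 mm off its centre, which is within tolerance. The tape is next.

```bash

python3 -m handwheel '[[[0.0854,-0.001,0.005,0.02,0],[0.0854,0,0,0.025,0],[0.0854,0,0,0.025,0],[0.0854,0,0,0.02,0],[0.0854,0,0,0.005,0],[0.0854,0,0,0,0],[0.0854,0,0,0,0]]]' 40
python3 d.py 0.4309 -0.2437 0.004 0
python3 -m handwheel '[[[0.05,0,0,0,0],[0.05,0,0,0,0],[0.05,0,0,0,0],[0.05,0,0,0,0],[0.05,0,0,0,0],[0.05,0,0,0,0],[0.05,0,0,-0.02,0],[0.05,0,0,-0.03,0],[0.05,0,0,-0.03,0],[0.05,0,0,-0.02,0],[0.05,0,0,0,0],[0.05,0,0,0,0]]]'
python3 d.py 0.5703 0.0872 0.1 -6.3
```

```text
time: 10.97
eef_pos: [0.4317, -0.2439, 0.005]
tcp_rot: [0.707, 0.707, 0.0, 0.0]
contact_force: [-0.4, 0.7, 0.5]
opening: 0.997
finger_force: 0.0
t 10.97 tcp [ 0.4317 -0.2439  0.005 ] x [-0.001  1.    -0.   ] y [1.    0.001 0.   ] z [ 0. -0. -1.] op 0.997 q [-0.72  0.21  2.14  0.    0.79 -0.72]
closing angle 0.05 grip 0.0 F [-0.4  0.7  0.5]
spin 0.05
tool shift (after spin) [ 0.0002 -0.0008  0.001 ]
time: 11.97
eef_pos: [0.4321, -0.2451, 0.1061]
tcp_rot: [0.707, 0.707, 0.0, 0.002]
contact_force: [0.1, 0.7, -1.2]
opening: 0.662
finger_force: 43.2
t 11.97 tcp [ 0.4321 -0.2451  0.1061] x [ 0.     1.    -0.003] y [ 1.    -0.     0.003] z [ 0.003 -0.003 -1.   ] op 0.662 q [-0.72  0.03  2.11 -0.    0.99 -0.72]
closing angle -0.02 grip 43.2 F [ 0.1  0.7 -1.2]
spin 6.28
tool shift (after spin) [0.3455 0.1009 0.0061]
```

```bash

python3 -m handwheel '[[[0.05,0,0,0,6.3],[0.05,0.032,0.01,0,0],[0.05,0.032,0.01,0,0],[0.05,0.032,0.01,0,0],[0.05,0.032,0.01,0,0],[0.05,0.032,0.01,0,0],[0.05,0.032,0.01,0,0],[0.05,0.032,0.01,0,0],[0.05,0.032,0.01,0,0],[0.05,0.032,0.01,0,0],[0.05,0.032,0.01,0,0],[0.05,0.025,0,0,0]]]'
python3 -m handwheel '[[[0.05,0,0,0.02,0],[0.05,0,0,0.02,0],[0.05,0,0,0.02,0],[0.05,0,0,0,0],[0.05,0,0,0,0]]]'
python3 d.py 0.5703 0.0872 0.009 -6.3
```

```text
time: 12.97
eef_pos: [0.5687, 0.0896, 0.1022]
tcp_rot: [0.745, 0.667, -0.001, -0.001]
contact_force: [-0.1, -0.6, -0.7]
opening: 0.662
finger_force: 43.1
time: 13.38
eef_pos: [0.566, 0.0876, 0.0414]
tcp_rot: [0.745, 0.667, -0.002, -0.002]
contact_force: [0.5, 0.1, -0.9]
opening: 0.663
finger_force: 43.1
t 13.38 tcp [0.566  0.0876 0.0414] x [ 0.11   0.994 -0.001] y [ 0.994 -0.11  -0.007] z [-0.007  0.    -1.   ] op 0.663 q [-0.02  0.3   1.94 -0.    0.9   0.09]
closing angle -6.31 grip 43.1 F [ 0.5  0.1 -0.9]
spin -0.01
tool shift (after spin) [0.0001 0.0043 0.0324]
```

```bash

python3 -m handwheel '[[[0.05,0,0.0045,0.015,0],[0.05,0,0,0.012,0],[0.05,0,0,0.005,0],[0.05,0,0,0,0],[0.05,0,0,0,0]]]'
python3 d.py 0.5703 0.0872 0.009 -6.3
python3 -m handwheel '[[[0.075,0,0,0,0],[0.075,0,0,0,0],[0.075,0,0,0,0],[0.075,0,0,-0.01,0],[0.075,0,0,-0.02,0],[0.08,0,0,-0.03,0],[0.0854,0,0,-0.03,0],[0.0854,0,0,0,0]]]'
python3 d.py 0.596 -0.150 0.1 0
```

```text
time: 13.8
eef_pos: [0.5727, 0.087, 0.0123]
tcp_rot: [0.745, 0.667, -0.0, -0.0]
contact_force: [0.8, 1.1, -0.6]
opening: 0.659
finger_force: 43.2
t 13.8 tcp [0.5727 0.087  0.0123] x [ 0.11   0.994 -0.   ] y [ 0.994 -0.11  -0.001] z [-0.001  0.    -1.   ] op 0.659 q [-0.02  0.36  1.94  0.    0.85  0.09]
closing angle -6.32 grip 43.2 F [ 0.8  1.1 -0.6]
spin -0.02
tool shift (after spin) [-0.     -0.0024  0.0033]
time: 14.47
eef_pos: [0.5779, 0.0871, 0.1107]
tcp_rot: [0.745, 0.667, 0.005, 0.005]
contact_force: [1.7, -0.2, 1.9]
opening: 0.999
finger_force: 0.0
t 14.47 tcp [0.5779 0.0871 0.1107] x [0.11  0.994 0.001] y [ 0.994 -0.11   0.014] z [ 0.014 -0.    -1.   ] op 0.999 q [-0.02  0.21  1.9   0.    1.01  0.09]
closing angle -6.3 grip 0.0 F [ 1.7 -0.2  1.9]
spin -6.3
tool shift (after spin) [-0.2371  0.0181  0.0107]
```

```bash

python3 -m handwheel '[[[0.0854,0,0,0,-6.3],[0.0854,-0.03,0.003,0,0],[0.0854,-0.03,0.003,0,0],[0.0854,-0.03,0.003,0,0],[0.0854,-0.03,0.003,0,0],[0.0854,-0.03,0.003,0,0],[0.0854,-0.03,0.003,0,0],[0.0854,-0.03,0.002,0,0],[0.0854,-0.027,0,0,0],[0.0854,0,0,0,0],[0.0854,0,0,0,0],[0.0854,0,0,0,0]]]'
python3 d.py 0.596 -0.150 0.005 0
python3 - <<'E'
from fit import *
for c in("top","side"):
    im=viewer.read_camera(c); cv2.imwrite(f"pics/{c}2.png",im)
for o in viewer.outline_of("top","tape_roll")[:1]:
    m=np.zeros((420,560),np.uint8); h=cv2.findContours(o["mask"].astype(np.uint8),0,2)[0]; cv2.fillPoly(m,[max(h,key=cv2.contourArea)],1)
    print(o["confidence"],fit("tape_roll",{"top":m},False,[.57,.087],.003))
a=cv2.imread("pics/side2.png")[170:270,205:345]; cv2.imwrite("pics/t4.png",cv2.resize(a,None,fx=5,fy=5))
E
```

```text
time: 15.47
eef_pos: [0.5928, -0.1496, 0.1026]
tcp_rot: [0.707, 0.707, 0.0, -0.0]
contact_force: [0.5, -0.2, -0.1]
opening: 1.0
finger_force: 0.0
t 15.47 tcp [ 0.5928 -0.1496  0.1026] x [0. 1. 0.] y [ 1. -0.  0.] z [ 0.  0. -1.] op 1.0 q [-0.41  0.28  1.83  0.    1.03 -0.41]
closing angle -0.03 grip 0.0 F [ 0.5 -0.2 -0.1]
spin -0.03
tool shift (after spin) [-0.0004  0.0032  0.0976]
0.75 (array([0.57332218, 0.08736199]), np.float64(0.04106386087973113))
```

View pics/t4.png

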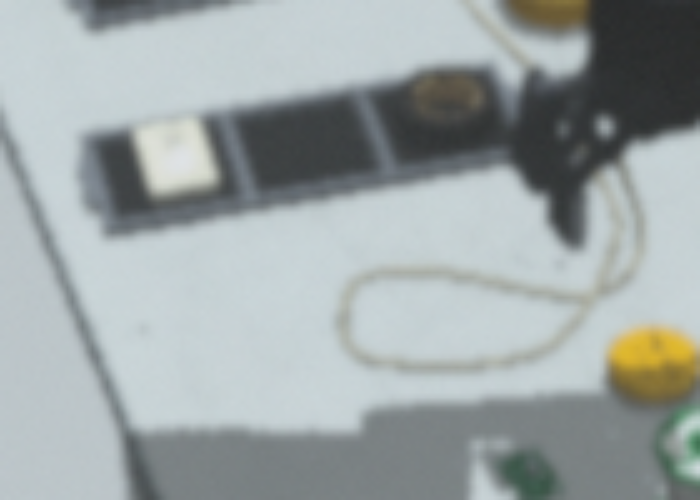

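Both lie flat in their pockets: the case at (175,155) in the crop and the tape at (445,95), fitted within 3 mm of its centre. The tin is next.

```bash

python3 -m handwheel '[[[0.0854,0,0.0025,0.02,0],[0.0854,0,0,0.025,0],[0.0854,0,0,0.025,0],[0.0854,0,0,0.02,0],[0.0854,0,0,0.0075,0],[0.0854,0,0,0,0],[0.0854,0,0,0,0]]]' 40
python3 d.py 0.596 -0.150 0.004 0
python3 -m handwheel '[[[0.04,0,0,0,0],[0.04,0,0,0,0],[0.04,0,0,0,0],[0.04,0,0,0,0],[0.04,0,0,0,0],[0.04,0,0,0,0],[0.04,0,0,-0.02,0],[0.04,0,0,-0.03,0],[0.04,0,0,-0.03,0],[0.04,0,0,-0.02,0],[0.04,0,0,0,0],[0.04,0,0,0,0]]]'
python3 d.py 0.527 0.2912 0.1 -2.3
```

```text
time: 16.2
eef_pos: [0.5958, -0.1494, 0.0052]
tcp_rot: [0.707, 0.707, 0.0, 0.0]
contact_force: [0.1, -0.7, 0.5]
opening: 1.0
finger_force: 0.0
t 16.2 tcp [ 0.5958 -0.1494  0.0052] x [-0.001  1.    -0.   ] y [1.    0.001 0.   ] z [ 0. -0. -1.] op 1.0 q [-0.41  0.43  1.85  0.    0.86 -0.41]
closing angle 0.04 grip 0.0 F [ 0.1 -0.7  0.5]
spin 0.04
tool shift (after spin) [-0.0006  0.0002  0.0012]
time: 17.2
eef_pos: [0.5962, -0.1504, 0.1062]
tcp_rot: [0.707, 0.707, 0.001, 0.001]
contact_force: [-0.5, 0.4, -1.2]
opening: 0.571
finger_force: 41.5
t 17.2 tcp [ 0.5962 -0.1504  0.1062] x [ 0.     1.    -0.001] y [ 1.    -0.     0.003] z [ 0.003 -0.001 -1.   ] op 0.571 q [-0.41  0.28  1.82 -0.    1.03 -0.41]
closing angle -0.02 grip 41.5 F [-0.5  0.4 -1.2]
spin 2.28
tool shift (after spin) [ 0.4384 -0.0869  0.0062]
```

```bash

python3 -m handwheel '[[[0.04,0,0,0,2.3],[0.04,0.036,-0.007,0,0],[0.04,0.036,-0.007,0,0],[0.04,0.036,-0.007,0,0],[0.04,0.036,-0.007,0,0],[0.04,0.036,-0.007,0,0],[0.04,0.036,-0.007,0,0],[0.04,0.036,-0.007,0,0],[0.04,0.036,-0.007,0,0],[0.04,0.036,-0.007,0,0],[0.04,0.036,-0.007,0,0],[0.04,0.036,-0.007,0,0]]]'
python3 -m handwheel '[[[0.04,0.036,-0.007,0,0],[0.04,0.007,0,0,0],[0.04,0,0,0.02,0],[0.04,0,0,0.02,0],[0.04,0,0,0.02,0],[0.04,0,0,0,0],[0.04,0,0,0,0],[0.04,0,0,0,0]]]'
python3 d.py 0.527 0.2912 0.009 -2.3
```

```text
time: 18.2
eef_pos: [0.5322, 0.25, 0.102]
tcp_rot: [0.721, 0.693, -0.002, -0.001]
contact_force: [-0.6, 0.4, 0.7]
opening: 0.57
finger_force: 41.6
time: 18.87
eef_pos: [0.5292, 0.2917, 0.0446]
tcp_rot: [0.721, 0.693, -0.0, -0.0]
contact_force: [0.5, 0.4, -1.4]
opening: 0.574
finger_force: 41.6
t 18.87 tcp [0.5292 0.2917 0.0446] x [ 0.041  0.999 -0.   ] y [ 0.999 -0.041 -0.001] z [-0.001 -0.    -1.   ] op 0.574 q [ 0.34  0.35  1.87 -0.    0.92  0.38]
closing angle -2.34 grip 41.6 F [ 0.5  0.4 -1.4]
spin -0.04
tool shift (after spin) [-0.0006 -0.0022  0.0356]
```

```bash

python3 -m handwheel '[[[0.04,0,-0.002,0.015,0],[0.04,0,0,0.015,0],[0.04,0,0,0.006,0],[0.04,0,0,0,0],[0.04,0,0,0,0],[0.04,0,0,0,0]]]'
python3 d.py 0.527 0.2912 0.009 -2.3
python3 -m handwheel '[[[0.07,0,0,0,0],[0.07,0,0,0,0],[0.07,0,0,0,0],[0.07,0,0,-0.01,0],[0.07,0,0,-0.02,0],[0.08,0,0,-0.03,0],[0.0854,0,0,-0.03,0],[0.0854,0,0,-0.03,0],[0.0854,0,0,0,2.3],[0.0854,0,0,0,0]]]'
python3 d.py 0.576 -0.2547 0.13 0
```

```text
time: 19.37
eef_pos: [0.5281, 0.2923, 0.0099]
tcp_rot: [0.721, 0.693, 0.001, 0.0]
contact_force: [1.0, 0.1, -0.4]
opening: 0.57
finger_force: 41.8
t 19.37 tcp [0.5281 0.2923 0.0099] x [0.041 0.999 0.001] y [ 0.999 -0.041  0.002] z [ 0.002  0.001 -1.   ] op 0.57 q [ 0.34  0.4   1.88 -0.    0.86  0.38]
closing angle -2.32 grip 41.8 F [ 1.   0.1 -0.4]
spin -0.02
tool shift (after spin) [-0.0011 -0.0011  0.0009]
time: 20.2
eef_pos: [0.5291, 0.2929, 0.1329]
tcp_rot: [0.735, 0.678, 0.003, 0.001]
contact_force: [-0.5, -0.1, -0.2]
opening: 1.004
finger_force: 0.0
t 20.2 tcp [0.5291 0.2929 0.1329] x [0.081 0.997 0.003] y [ 0.997 -0.081  0.006] z [ 0.006  0.002 -1.   ] op 1.004 q [ 0.34  0.23  1.84 -0.    1.07  0.42]
closing angle -4.64 grip 0.0 F [-0.5 -0.1 -0.2]
spin -4.64
tool shift (after spin) [-0.5476  0.0469  0.0029]
```

```bash

python3 -m handwheel '[[[0.0854,0,0,0,-4.6],[0.0854,-0.038,0.0033,0,0],[0.0854,-0.038,0.0033,0,0],[0.0854,-0.038,0.0033,0,0],[0.0854,-0.038,0.0033,0,0],[0.0854,-0.038,0.0033,0,0],[0.0854,-0.038,0.0033,0,0],[0.0854,-0.038,0.0033,0,0],[0.0854,-0.038,0.0033,0,0],[0.0854,-0.038,0.0033,0,0],[0.0854,-0.038,0.0033,0,0],[0.0854,-0.038,0.0033,0,0]]]'
python3 -m handwheel '[[[0.0854,-0.038,0.0033,0,0],[0.0854,-0.038,0.0033,0,0],[0.0854,-0.038,0.0033,0,0],[0.0854,-0.016,0,0,0],[0.0854,0,0,0,0],[0.0854,0,0,0,0],[0.0854,0,0,0,0]]]'
python3 d.py 0.576 -0.2547 0.034 0
python3 - <<'E'
from fit import *
for c in("top","side"):
    im=viewer.read_camera(c); cv2.imwrite(f"pics/{c}3.png",im)
    for o in viewer.outline_of(c,"tin")[:2]: print(c,o["confidence"],fit("tin",{c:o["mask"]},False,[.527,.291],.003))
    for o in viewer.outline_of(c,"tray_two")[:1]: print(c,o["confidence"],fit("tray_two",{c:o["mask"]},True,[.486,.292,1.53]))
E
```

```text
time: 21.2
eef_pos: [0.5623, -0.1274, 0.1277]
tcp_rot: [0.707, 0.707, -0.0, -0.001]
contact_force: [0.3, 1.0, 0.0]
opening: 0.998
finger_force: 0.0
time: 21.78
eef_pos: [0.5727, -0.2544, 0.1278]
tcp_rot: [0.707, 0.707, -0.0, -0.001]
contact_force: [-1.4, 0.6, 0.6]
opening: 1.005
finger_force: 0.0
t 21.78 tcp [ 0.5727 -0.2544  0.1278] x [-0.001  1.     0.002] y [ 1.     0.001 -0.002] z [-0.002  0.002 -1.   ] op 1.005 q [-0.58  0.28  1.78  0.    1.08 -0.58]
closing angle 0.04 grip 0.0 F [-1.4  0.6  0.6]
spin 0.04
tool shift (after spin) [-0.0003  0.0033  0.0938]
top 0.84 (array([0.52997945, 0.28921902]), np.float64(0.06479481641468687))
top 0.74 (array([0.48688275, 0.29194642, 1.52639852]), np.float64(0.20047116894772266))
side 0.64 (array([0.52959521, 0.29319824]), np.float64(0.18445322793148877))
side 0.59 (array([0.48457232, 0.29065683, 1.5187907 ]), np.float64(0.273059138476515))
```

The tin sits about 3 mm from its pocket's centre. Now the narrow reel.

```bash

python3 -m handwheel '[[[0.0854,0,0.003,0.02,0],[0.0854,0,0,0.02,0],[0.0854,0,0,0.02,0],[0.0854,0,0,0.02,0],[0.0854,0,0,0.013,0],[0.0854,0,0,0,0],[0.0854,0,0,0,0]]]' 60
python3 d.py 0.576 -0.2547 0.034 0
python3 -m handwheel '[[[0.04,0,0,0,0],[0.04,0,0,0,0],[0.04,0,0,0,0],[0.04,0,0,0,0],[0.04,0,0,0,0],[0.04,0,0,0,0],[0.04,0,0,0,0],[0.04,0,0,-0.01,0],[0.04,0,0,-0.02,0],[0.04,0,0,-0.02,0],[0.04,0,0,-0.02,0],[0.04,0,0,-0.02,0]]]'
python3 -m handwheel '[[[0.04,0,0,-0.02,0],[0.04,0,0,-0.02,0],[0.04,0,0,0,0],[0.04,0,0,0,0]]]'
python3 d.py 0.446 0.294 0.164 -2.3
```

```text
time: 22.67
eef_pos: [0.5761, -0.2554, 0.0353]
tcp_rot: [0.707, 0.707, -0.0, -0.001]
contact_force: [-0.2, 0.3, -0.1]
opening: 1.0
finger_force: 0.0
t 22.67 tcp [ 0.5761 -0.2554  0.0353] x [-0.     1.     0.001] y [ 1.     0.    -0.001] z [-0.001  0.001 -1.   ] op 1.0 q [-0.58  0.41  1.8   0.    0.93 -0.58]
closing angle 0.01 grip 0.0 F [-0.2  0.3 -0.1]
spin 0.01
tool shift (after spin) [ 0.0007 -0.0001  0.0013]
time: 23.67
eef_pos: [0.5753, -0.2552, 0.1256]
tcp_rot: [0.707, 0.707, -0.0, -0.001]
contact_force: [0.5, -0.4, -5.8]
opening: 0.564
finger_force: 62.8
time: 24.0
eef_pos: [0.5765, -0.256, 0.1665]
tcp_rot: [0.707, 0.707, 0.0, 0.001]
contact_force: [0.0, 1.1, -5.7]
opening: 0.57
finger_force: 62.9
t 24.0 tcp [ 0.5765 -0.256   0.1665] x [ 0.     1.    -0.001] y [ 1.    -0.     0.002] z [ 0.002 -0.001 -1.   ] op 0.57 q [-0.58  0.25  1.75  0.    1.15 -0.58]
closing angle -0.01 grip 62.9 F [ 0.   1.1 -5.7]
spin 2.29
tool shift (after spin) [ 0.5443 -0.1525  0.0025]
```

```bash

python3 -m handwheel '[[[0.04,0.01,-0.003,0,2.3],[0.04,0.02,-0.006,0,0],[0.04,0.026,-0.007,0,0],[0.04,0.026,-0.007,0,0],[0.04,0.026,-0.007,0,0],[0.04,0.026,-0.007,0,0],[0.04,0.026,-0.007,0,0],[0.04,0.026,-0.007,0,0],[0.04,0.026,-0.007,0,0],[0.04,0.026,-0.007,0,0],[0.04,0.026,-0.007,0,0],[0.04,0.026,-0.007,0,0]]]'
python3 -m handwheel '[[[0.04,0.026,-0.007,0,0],[0.04,0.026,-0.007,0,0],[0.04,0.026,-0.007,0,0],[0.04,0.026,-0.007,0,0],[0.04,0.026,-0.007,0,0],[0.04,0.026,-0.007,0,0],[0.04,0.026,-0.007,0,0],[0.04,0.026,-0.007,0,0],[0.04,0.02,-0.006,0,0],[0.04,0.015,-0.004,0,0],[0.04,0.008,-0.002,0,0],[0.04,0,0,0,0]]]'
python3 -m handwheel '[[[0.04,0,0,0.02,0],[0.04,0,0,0.02,0],[0.04,0,0,0.02,0],[0.04,0,0,0.02,0],[0.04,0,0,0,0],[0.04,0,0,0,0]]]'
python3 d.py 0.446 0.294 0.038 -2.3
python3 - <<'E'
from h import *
a=viewer.read_camera("side"); cv2.imwrite("pics/t5.png",cv2.resize(a[110:190,195:315],None,fx=6,fy=6))
E
```

```text
time: 25.0
eef_pos: [0.5064, 0.0384, 0.163]
tcp_rot: [0.721, 0.693, -0.002, -0.002]
contact_force: [0.5, -0.5, -4.5]
opening: 0.571
finger_force: 62.9
time: 26.0
eef_pos: [0.4492, 0.2913, 0.1637]
tcp_rot: [0.72, 0.693, -0.002, -0.001]
contact_force: [-1.1, -0.6, -5.2]
opening: 0.568
finger_force: 62.9
time: 26.5
eef_pos: [0.4496, 0.289, 0.0839]
tcp_rot: [0.722, 0.692, -0.002, -0.001]
contact_force: [0.6, 0.0, -4.0]
opening: 0.569
finger_force: 63.4
t 26.5 tcp [0.4496 0.289  0.0839] x [ 0.041  0.999 -0.002] y [ 0.999 -0.041 -0.004] z [-0.005 -0.002 -1.   ] op 0.569 q [ 0.38  0.16  2.03 -0.    0.97  0.42]
closing angle -2.37 grip 63.4 F [ 0.6  0.  -4. ]
spin -0.07
tool shift (after spin) [ 0.0049 -0.0038  0.0459]
```

View pics/t5.png

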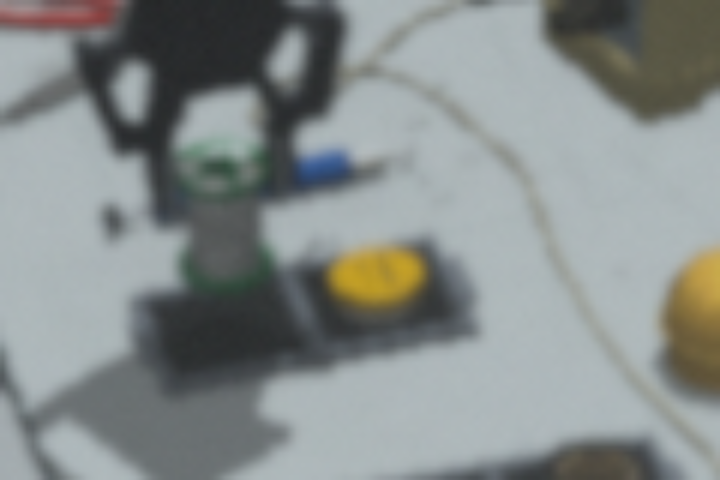

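The reel hangs upright at (225,215) over the near pocket, and the tin sits in the far one at (375,285). Lowering it now.

```bash

python3 -m handwheel '[[[0.04,0.005,-0.004,0.015,0],[0.04,0,0,0.015,0],[0.04,0,0,0.01,0],[0.04,0,0,0.004,0],[0.04,0,0,0,0],[0.04,0,0,0,0],[0.04,0,0,0,0]]]'
python3 d.py 0.446 0.294 0.0385 -2.3
```

```text
time: 27.13
eef_pos: [0.448, 0.2959, 0.043]
tcp_rot: [0.721, 0.693, 0.001, 0.0]
contact_force: [0.6, 0.2, -4.7]
opening: 0.57
finger_force: 63.5
t 27.13 tcp [0.448  0.2959 0.043 ] x [0.04  0.999 0.001] y [ 0.999 -0.04   0.002] z [ 0.002  0.001 -1.   ] op 0.57 q [ 0.39  0.22  2.04 -0.    0.88  0.44]
closing angle -2.32 grip 63.5 F [ 0.6  0.2 -4.7]
spin -0.02
tool shift (after spin) [-0.002  -0.002   0.0045]
```

```bash

python3 -m handwheel '[[[0.04,-0.002,-0.002,0.002,0],[0.04,0,0,0.001,0],[0.04,0,0,0.001,0],[0.04,0,0,0,0],[0.04,0,0,0,0]]]'
python3 d.py 0.446 0.294 0.0385 -2.3
python3 -m handwheel '[[[0.06,0,0,0,0],[0.065,0,0,0,0],[0.07,0,0,0,0],[0.08,0,0,0,0],[0.0854,0,0,0,0],[0.0854,0,0,-0.02,0],[0.0854,0,0,-0.03,0],[0.0854,0,0,-0.03,0],[0.0854,0,0,-0.03,-2.3],[0.0854,0,0,0,0]]]'
python3 d.py 0.4399 -0.3496 0.165 0
```

```text
time: 27.55
eef_pos: [0.4465, 0.2947, 0.041]
tcp_rot: [0.721, 0.693, 0.001, 0.0]
contact_force: [-4.5, -0.9, 8.3]
opening: 0.566
finger_force: 64.3
t 27.55 tcp [0.4465 0.2947 0.041 ] x [0.04  0.999 0.002] y [ 0.999 -0.04   0.003] z [ 0.003  0.001 -1.   ] op 0.566 q [0.39 0.22 2.04 0.   0.87 0.43]
closing angle -2.31 grip 64.3 F [-4.5 -0.9  8.3]
spin -0.01
tool shift (after spin) [-0.0007 -0.0005  0.0025]
time: 28.38
eef_pos: [0.4489, 0.2955, 0.1549]
tcp_rot: [0.707, 0.707, 0.006, 0.002]
contact_force: [1.1, 0.2, 1.0]
opening: 1.002
finger_force: 0.0
t 28.38 tcp [0.4489 0.2955 0.1549] x [-0.001  1.     0.005] y [1.    0.001 0.012] z [ 0.012  0.005 -1.   ] op 1.002 q [0.39 0.05 1.99 0.   1.09 0.39]
closing angle 0.06 grip 0.0 F [1.1 0.2 1. ]
spin 0.06
tool shift (after spin) [-0.6451 -0.009  -0.0101]
```

```bash

python3 -m handwheel '[[[0.0854,-0.037,0,-0.01,0],[0.0854,-0.037,0,0,0],[0.0854,-0.037,0,0,0],[0.0854,-0.037,0,0,0],[0.0854,-0.037,0,0,0],[0.0854,-0.037,0,0,0],[0.0854,-0.037,0,0,0],[0.0854,-0.037,0,0,0],[0.0854,-0.037,0,0,0],[0.0854,-0.037,0,0,0],[0.0854,-0.037,0,0,0],[0.0854,-0.037,0,0,0]]]'
python3 -m handwheel '[[[0.0854,-0.037,-0.001,0,0],[0.0854,-0.037,-0.001,0,0],[0.0854,-0.037,-0.001,0,0],[0.0854,-0.03,0,0,0],[0.0854,-0.03,0,0,0],[0.0854,-0.025,0,0,0],[0.0854,-0.006,0,0,0],[0.0854,0,0,0,0],[0.0854,0,0,0,0]]]'
python3 d.py 0.4399 -0.3496 0.045 0
python3 - <<'E'
from fit import *
for c in("top","side"):
    im=viewer.read_camera(c); cv2.imwrite(f"pics/{c}4.png",im)
    for o in viewer.outline_of(c,"narrow_reel")[:1]: print(c,o["confidence"],fit("narrow_reel",{c:o["mask"]},False,[.446,.294],.003))
E
```

```text
time: 29.38
eef_pos: [0.4444, -0.1521, 0.1575]
tcp_rot: [0.707, 0.707, 0.0, 0.0]
contact_force: [1.5, -0.7, -0.4]
opening: 1.002
finger_force: 0.0
time: 30.13
eef_pos: [0.4415, -0.3516, 0.1571]
tcp_rot: [0.707, 0.707, 0.0, -0.001]
contact_force: [-0.2, 0.8, -1.2]
opening: 1.004
finger_force: 0.0
t 30.13 tcp [ 0.4415 -0.3516  0.1571] x [0.001 1.    0.002] y [ 1.    -0.001 -0.001] z [-0.001  0.002 -1.   ] op 1.004 q [-0.85  0.12  1.91  0.    1.11 -0.85]
closing angle -0.04 grip 0.0 F [-0.2  0.8 -1.2]
spin -0.04
tool shift (after spin) [ 0.002  -0.0016  0.1121]
top 0.9 (array([0.44539394, 0.29619305]), np.float64(0.10972088546679504))
side 0.56 (array([0.41323785, 0.26129693]), np.float64(0.61558024360862))
```

```bash

python3 -m handwheel '[[[0.0854,0.002,-0.0015,0.02,0],[0.0854,0,0,0.025,0],[0.0854,0,0,0.025,0],[0.0854,0,0,0.025,0],[0.0854,0,0,0.012,0],[0.0854,0,0,0.004,0],[0.0854,0,0,0,0]]]' 35
python3 -m handwheel '[[[0.025,0,0,0,0],[0.025,0,0,0,0],[0.025,0,0,0,0],[0.025,0,0,0,0],[0.025,0,0,0,0],[0.025,0,0,0,0],[0.025,0,0,0,0],[0.025,0,0,0,0],[0.025,0,0,0,0]]]'
python3 d.py 0.4399 -0.3496 0.045 0
python3 -m handwheel '[[[0.025,0,0,-0.015,0],[0.025,0,0,-0.025,0],[0.025,0,0,-0.025,0],[0.025,0,0,-0.025,0],[0.025,0,0,-0.02,0],[0.025,0,0,0,0],[0.025,0,0,0,0]]]'
python3 d.py 0.4888 0.096 0.155 -6.3
```

```text
time: 30.92
eef_pos: [0.4401, -0.3493, 0.0461]
tcp_rot: [0.707, 0.707, 0.0, -0.001]
contact_force: [-0.5, -1.3, 0.3]
opening: 1.001
finger_force: 0.0
time: 31.67
eef_pos: [0.4409, -0.3509, 0.0481]
tcp_rot: [0.707, 0.707, -0.0, 0.001]
contact_force: [-0.4, 0.5, 6.8]
opening: 0.388
finger_force: 34.9
t 31.67 tcp [ 0.4409 -0.3509  0.0481] x [ 0.     1.    -0.001] y [ 1.    -0.     0.001] z [ 0.001 -0.001 -1.   ] op 0.388 q [-0.85  0.27  1.97 -0.    0.9  -0.85]
closing angle -0.01 grip 34.9 F [-0.4  0.5  6.8]
spin -0.01
tool shift (after spin) [ 0.0013 -0.001   0.0031]
time: 32.25
eef_pos: [0.4407, -0.3507, 0.1576]
tcp_rot: [0.707, 0.707, -0.0, 0.001]
contact_force: [0.1, 0.7, -0.6]
opening: 0.388
finger_force: 34.8
t 32.25 tcp [ 0.4407 -0.3507  0.1576] x [ 0.     1.    -0.002] y [ 1.    -0.     0.002] z [ 0.002 -0.002 -1.   ] op 0.388 q [-0.85  0.11  1.92  0.    1.11 -0.85]
closing angle -0.01 grip 34.8 F [ 0.1  0.7 -0.6]
spin 6.29
tool shift (after spin) [ 0.4492 -0.0012  0.0026]
```

```bash

python3 -m handwheel '[[[0.025,0,0,0,6.3],[0.025,0.02,0,0,0],[0.025,0.03,0,0,0],[0.025,0.03,0,0,0],[0.025,0.03,0,0,0],[0.025,0.03,0,0,0],[0.025,0.03,0,0,0],[0.025,0.03,0,0,0],[0.025,0.03,0,0,0],[0.025,0.03,0,0,0],[0.025,0.03,0,0,0],[0.025,0.03,0,0,0]]]'
python3 -m handwheel '[[[0.025,0.03,0,0,0],[0.025,0.03,0,0,0],[0.025,0.03,0,0,0],[0.025,0.025,0,0,0],[0.025,0.014,0,0,0],[0.025,0,0,0,0],[0.025,0,0,0.02,0],[0.025,0,0,0.02,0],[0.025,0,0,0.02,0],[0.025,0,0,0.02,0],[0.025,0,0,0,0],[0.025,0,0,0,0]]]'
python3 d.py 0.4888 0.096 0.052 -6.3
python3 - <<'E'
from h import *
a=viewer.read_camera("side"); cv2.imwrite("pics/side5.png",a); cv2.imwrite("pics/t6.png",cv2.resize(a[110:230,195:335],None,fx=5,fy=5))
E
```

```text
time: 33.25
eef_pos: [0.4739, -0.0304, 0.1543]
tcp_rot: [0.745, 0.667, -0.001, -0.002]
contact_force: [0.2, -0.2, -0.5]
opening: 0.39
finger_force: 34.8
time: 34.25
eef_pos: [0.4877, 0.0954, 0.0746]
tcp_rot: [0.745, 0.667, -0.002, -0.002]
contact_force: [0.9, 0.1, -1.4]
opening: 0.392
finger_force: 34.9
t 34.25 tcp [0.4877 0.0954 0.0746] x [ 0.111  0.994 -0.001] y [ 0.994 -0.111 -0.006] z [-0.006 -0.    -1.   ] op 0.392 q [-0.01  0.09  2.12 -0.    0.94  0.1 ]
closing angle -6.35 grip 34.9 F [ 0.9  0.1 -1.4]
spin -0.05
tool shift (after spin) [0.0007 0.001  0.0226]
```

View pics/t6.png

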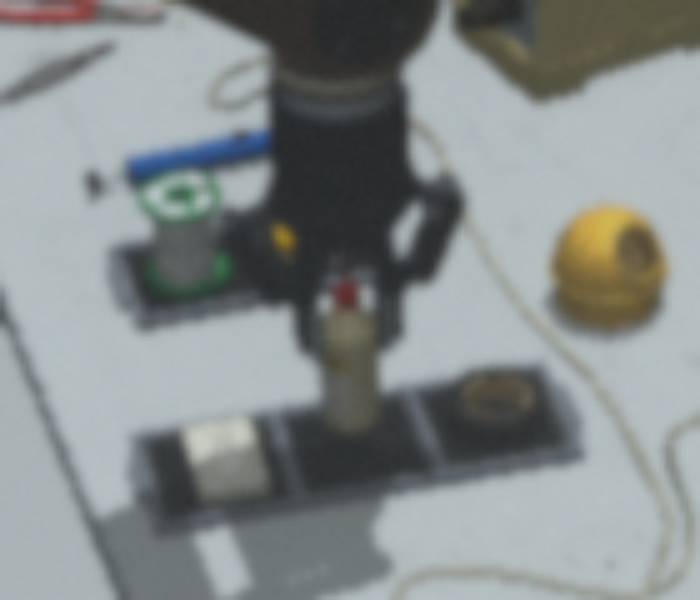

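The reel stands upright in its pocket at (185,235), and the bottle hangs upright over the middle pocket at (350,370). I'll lower the bottle.

```bash

python3 -m handwheel '[[[0.025,0,0.001,0.01,0],[0.025,0,0,0.006,0],[0.025,0,0,0.004,0],[0.025,0,0,0.003,0],[0.025,0,0,0.001,0],[0.025,0,0,0,0],[0.025,0,0,0,0]]]'
python3 d.py 0.4888 0.096 0.052 -6.3
```

```text
time: 34.88
eef_pos: [0.4909, 0.096, 0.053]
tcp_rot: [0.745, 0.667, 0.0, 0.0]
contact_force: [-0.5, -0.6, -0.2]
opening: 0.392
finger_force: 34.9
t 34.88 tcp [0.4909 0.096  0.053 ] x [0.11  0.994 0.   ] y [ 0.994 -0.11   0.   ] z [ 0. -0. -1.] op 0.392 q [-0.01  0.13  2.12 -0.    0.89  0.1 ]
closing angle -6.31 grip 34.9 F [-0.5 -0.6 -0.2]
spin -0.01
tool shift (after spin) [-0.0002 -0.0021  0.001 ]
```

```bash

python3 -m handwheel '[[[0.025,0,-0.001,0.001,0],[0.025,0,0,0.0008,0],[0.025,0,0,0,0],[0.025,0,0,0,0]]]'
python3 -m handwheel '[[[0.04,0,0,0,0],[0.05,0,0,0,0],[0.06,0,0,0,0],[0.07,0,0,0,0],[0.07,0,0,0,0],[0.07,0,0,-0.02,0],[0.07,0,0,-0.03,0],[0.07,0,0,-0.03,0],[0.07,0,0,-0.03,0],[0.07,0,0,-0.03,0],[0.07,0,0,-0.03,0],[0.07,0,0,0,0]]]'
python3 -m handwheel '[[[0.07,-0.036,0.02,0,0],[0.07,-0.036,0.02,0,0],[0.07,-0.036,0,0,0],[0.07,-0.036,0,0,0],[0.07,-0.036,0,0,0],[0.07,-0.036,0,0,0],[0.07,0,0,0,0],[0.07,0,0,0,0]]]'
python3 - <<'E'
from fit import *
st(); pk={"narrow_reel":(.446,.294,.003),"tin":(.527,.291,.003),"tape_roll":(.57,.087,.003),"bottle":(.489,.096,.003),"case":(.407,.105,.003),"wide_reel":(.579,-.338,0)}
for c in("top","side"):
    im=viewer.read_camera(c); cv2.imwrite(f"pics/{c}6.png",im)
    for n,p in pk.items():
        for o in viewer.outline_of(c,n)[:1]: q,f=fit(n,{c:o["mask"]},n=="case",p[:2],p[2]); print(c,n,round(o["confidence"],2),np.round(q[:2],4),"off mm",np.round((q[:2]-p[:2])*1e3,1),round(f,2))
a=cv2.resize(cv2.imread("pics/top6.png")[160:290,130:270],None,fx=2.8,fy=2.8); b=cv2.resize(cv2.imread("pics/side6.png")[110:230,200:330],None,fx=3.03,fy=3.03); b=b[:364]
W=np.zeros((364,a.shape[1]+b.shape[1],3),np.uint8); W[:a.shape[0],:a.shape[1]]=a; W[:b.shape[0],a.shape[1]:]=b; cv2.imwrite("pics/t7.png",W)
E
```

```text
time: 35.22
eef_pos: [0.4898, 0.0961, 0.0511]
tcp_rot: [0.745, 0.667, 0.0, 0.0]
contact_force: [-0.1, 0.0, -0.1]
opening: 0.386
finger_force: 35.0
time: 36.22
eef_pos: [0.4934, 0.0961, 0.2287]
tcp_rot: [0.745, 0.667, 0.005, 0.004]
contact_force: [0.3, 0.1, 0.9]
opening: 0.823
finger_force: 0.0
time: 36.88
eef_pos: [0.5053, -0.1245, 0.2205]
tcp_rot: [0.746, 0.666, -0.0, -0.0]
contact_force: [0.2, 0.4, 0.4]
opening: 0.817
finger_force: 0.0
t 36.88 tcp [ 0.5053 -0.1245  0.2205] x [0.114 0.994 0.001] y [ 0.994 -0.114 -0.001] z [-0.001  0.001 -1.   ] op 0.817 q [-0.44 -0.05  1.96  0.    1.23 -0.32]
top narrow_reel 0.77 [0.4461 0.2958] off mm [0.1 1.8] 0.08
top tin 0.72 [0.5303 0.2881] off mm [ 3.3 -2.9] 0.05
top tape_roll 0.71 [0.57  0.087] off mm [0. 0.] 1.0
top bottle 0.5 [0.4881 0.0934] off mm [-0.9 -2.6] 0.1
top case 0.59 [0.413 0.104] off mm [ 6. -1.] 0.06
top wide_reel 0.85 [ 0.5798 -0.3404] off mm [ 0.8 -2.4] 0.1
side narrow_reel 0.83 [0.4431 0.2967] off mm [-2.9  2.7] 0.16
side tin 0.73 [0.5275 0.2899] off mm [ 0.5 -1.1] 0.07
side tape_roll 0.77 [0.5733 0.0915] off mm [3.3 4.5] 0.07
side case 0.6 [0.4118 0.1075] off mm [4.8 2.5] 0.08
side wide_reel 0.83 [ 0.581  -0.3379] off mm [2.  0.1] 0.06
```

View pics/t7.png

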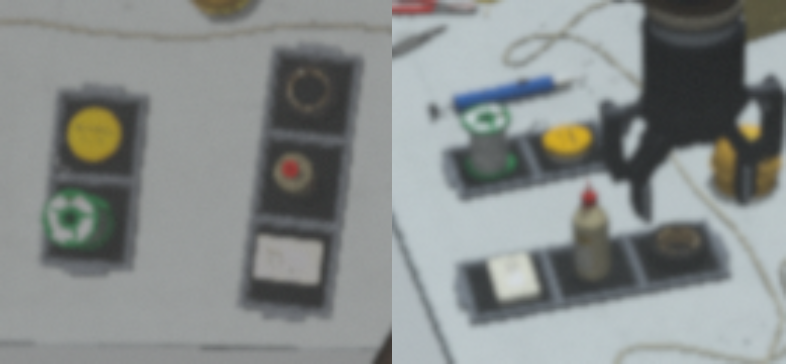

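Top view: tin at (95,133) and reel at (85,222), with tape (307,90), bottle (292,172) and case (288,260), each in its own pocket, flat or upright. The wide reel hasn't moved, and the gripper is clear.

```bash
python3 -c "
from plant import sign_off; print(sign_off())"
```

```text
the job is handed in; nothing more can be done
None
```

The job is handed in at about 37 s of 128 s: by the last pictures, all five things are in their pockets (worst about 6 mm off centre, 14 mm allowed) and the wide reel is where it was, but the hand-in gave no verdict.

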